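Water has boiled: shut the burner and take the kettle off

ROBOT

A 6-joint arm with a two-finger parallel gripper is mounted at the origin on a cart in front of the work surface, level with it; the furniture and walls round the work are solid. World frame = base frame: x ahead of the robot, y to its left, z up, the work surface at z = 0. Lengths are in mm, angles in degrees, forces in N, time in s.
With the tool pointing down it reaches from about 300 to 850 mm from the base axis. Payload 4.2 kg.
Tool frame: the origin (TCP) lies midway between the tips of the shut fingers; the grasp point (between the pads) lies 19 mm behind it; z points along the fingers, y is the line along which they close (so a half turn about z gives the same grasp; the last joint's range is limited). The gripper opens to 91 mm and grips with 3 to 60 N. Pads are 32 mm wide; open, the fingers measure 118 mm over their backs; the gripper's body (76 mm by 178 mm) begins 60 mm behind the grasp point.
Start: joints at [70.474, 18.312, 89.639, -0, 72.044, -1.146], TCP at [181.315, 545.681, 213.976] pointing down, gripper open.
Joint ranges: [-177.97, 177.97], [-48.28, 115.42], [12.27, 149.76], [-77.06, 257.06], [2.81, 150.46], [-146.56, 146.56]. Speed limits (degrees/s): [147.25, 147.25, 180, 180, 180, 180].

INTERFACE

Orientations are given as [roll, pitch, yaw] about the fixed x, y, z axes, in that order (R = Rz(yaw) Ry(pitch) Rx(roll)).
In Python, from workcell import state, grab_frame, camera_model, workorder gives the robot as it stands.
- The arm moves only by the tool carry_out, never from a script. Its argument "commands" is a list of rows, each a list of 7 numbers: the turn, a rotation vector about the tool's x, y, z in degrees, then the shift along the tool's x, y, z in mm, then the opening, from -1 (shut) to 1 (fully open). In form: [[ax, ay, az, dx, dy, dz, hand], ...]. A call has 1 to 20 rows; each row is the pose to reach, as a shift and turn from the pose commanded when the call began, along the tool's axes at that moment; what a row does not reach only later rows make up. A row lasts 1/10 s, in which the tool goes at most 50 mm and 8.59 degrees, less where a joint would pass 70% of its speed; a pose out of reach is approached as far as the arm can. A call with a gripper value outside its range is refused whole. The fingers move at their own pace and stop on an object; "force" is the grip in N (left out, the last holds). Time passes only in rows, so rows that repeat a pose let the fingers close. It gives the time, the measured TCP pose, the force, the opening and the grip force at its end, in the units of the state.
- state(): the state, without advancing time (a new reading comes with each control period).
- grab_frame(name): name is "scene" or "top" or "wrist"; returns the picture (400x640x3 uint8, red, green, blue); there is no depth.
- camera_model(name): a dict with "fx", "fy", "cx", "cy" (pixels), "dist" ([k1, k2, p1, p2, k3] as OpenCV has them; the pictures are not rectified), "origin" and "rotation" of the camera in the world; the wrist camera has in their place "mount" (4x4, takes a point from camera to tool coordinates, whose origin is the TCP and whose axes are the flange's). Camera axes: x right, y up, looking along -z (the intrinsics and any distortion apply to the point x, -y, -z); pixel columns grow to the right and rows downward; lengths in mm; the calibration is good to about 2 mm. A picture is of the moment at which its call begins: read the wrist's pose just before it. camera_model takes no time and is no camera call.
- workorder.job_done(): hands the job in; it is judged then, once.
The state is a dict: "time_s": time; "qpos": joint angles; "qvel": joint speeds; "effort": joint torques, N m; "ee_pos": TCP position; "ee_rot": TCP orientation; "force": force on the tool from outside, world axes, zero at the start; "torque": the same for the moment, N m; "gripper_width": finger opening in mm; "gripper_force": force on a finger pad.
Only numpy, scipy, OpenCV 4.12 (cv2) and the standard library are available. Lean on these libraries where they do the work, as an engineer would, in place of code of your own. Each camera call takes 0.05 s, during which the arm holds its last target. There are 200 camera calls.

TASK

The water has boiled. Turn the one hob knob that is still on anticlockwise, as seen from above, all the way to its off stop, leaving the other three knobs off. Only then lift the kettle off the hob (its bail handle stands up), keeping it upright, and set it down gently, standing wholly on the wooden chopping board, without disturbing the other things.

Things in the scene. Friction and masses are not known exactly. Their poses are not given: they have to be found in the camera images.
- knob1_top (a point): Black round hob knob, no. 1 of four in a front-to-back row (1 nearest the robot, 75 mm apart) on the hob's right-hand panel: 36 mm in diameter, 28 mm tall. This point: on its upright axis, on its top; its z axis is up.
- knob2_top (a point): Black round hob knob, no. 2 of four in a front-to-back row (1 nearest the robot, 75 mm apart) on the hob's right-hand panel: 36 mm in diameter, 28 mm tall. This point: on its upright axis, on its top; its z axis is up.
- knob3_top (a point): Black round hob knob, no. 3 of four in a front-to-back row (1 nearest the robot, 75 mm apart) on the hob's right-hand panel: 36 mm in diameter, 28 mm tall. This point: on its upright axis, on its top; its z axis is up. This is the knob that is still on.
- knob4_top (a point): Black round hob knob, no. 4 of four in a front-to-back row (1 nearest the robot, 75 mm apart) on the hob's right-hand panel: 36 mm in diameter, 28 mm tall. This point: on its upright axis, on its top; its z axis is up.
- hob_knob1 (a joint): Angle of knob 1, rad. 0 = off, at its end stop; grows clockwise seen from above, to 3.49. Its pale pointer line faces the robot when off. Off at the start.
- hob_knob2 (a joint): Angle of knob 2, rad. 0 = off, at its end stop; grows clockwise seen from above, to 3.49. Its pale pointer line faces the robot when off. Off at the start.
- hob_knob3 (a joint): Angle of knob 3, rad. 0 = off, at its end stop; grows clockwise seen from above, to 3.49. Its pale pointer line faces the robot when off. This burner is on: 1.2 to 2.6 at the start; turn anticlockwise to shut it. It stays where it is left; light friction.
- hob_knob4 (a joint): Angle of knob 4, rad. 0 = off, at its end stop; grows clockwise seen from above, to 3.49. Its pale pointer line faces the robot when off. Off at the start.
- kettle: Dark bronze kettle on the front right burner, 0.55 to 1 kg, belly 165 mm wide, 98 mm tall, lid (fixed) to 126 mm. Origin: underside, 24 mm off the belly's axis towards the spout; z up; the spout points along -y, its tip 104 mm from the origin.
- kettle_base (a point): Centre of the kettle's flat round foot (124 mm in diameter), on its underside, under the middle of the bail. Axes as the kettle's.
- bail_top (a point): Middle of the top of the kettle's raised bail (arched carrying handle): centre of a round bar 12 mm thick, 229 mm above the kettle's underside. The bar runs along this point's y here, falling away to both sides; grip it across x. 100 mm free below it above the lid.
- kettle_bail (a joint): Swing of the bail, rad: 0 = upright, positive leans to the kettle's -x; hinge line along the kettle's y, 100 mm above its underside; stiff enough to stay where it is.
- board: Wooden chopping board lying on the worktop to the right of the hob, 200 (x) by 300 (y) by 21 mm thick, loose, 1.5 kg. Origin: centre of its underside; z up.
- hob: Built-in gas hob with four burners, 475 (x) by 655 (y) mm, fixed. The tops of its black grates lie 99 mm above this origin, from y -145 to +305 mm and x -215 to +215 mm of it; the panel with the knobs is 50 mm above it.
- pan: Lidded black iron pan on the front left burner, 226 mm over its lugs, 71 mm tall; leave alone. Origin: centre of underside.
- mill: Dark wooden pepper mill, 58 mm across, 170 mm tall, at the back; leave alone. Origin: underside.
- spice: Spice jar with a dark cap, 41 mm across, 105 mm tall, at the back; leave alone. Origin: underside.

How it is judged:
By the outcome, as a careful person would: the job done as asked, in the order asked, and still so for the second after the job is handed in, with the robot touching nothing.
It also fails if it takes over 72 s, if anything falls off the work surface, if the arm or the gripper's body presses on something with over 40 N, if the wrist force passes 120 N, or if a joint passes its speed limit or range.

## Working session

There is one attempt and no reset: what is moved stays moved. The work goes in short steps, Python scripts to look and compute and a tool call to move; the robot and the scene stay as the last step left them, time stands still between calls to the robot, and variables do not carry over. Pictures are saved under pics/ and viewed, at most 10 in all, crops included, and the job is handed in when it is done.

Besides the shell and the picture viewer there is one more tool, called as name(argument=value, ...), one argument or row to a line, values as JSON. carry_out: Moves the arm, as the interface text tells. Its arguments: {"type":"object","properties":{"commands":{"type":"array"},"force":{"type":"number"}},"required":["commands"]}

```bash
mkdir -p pics; ls; cat > h.py <<'E'
import numpy as np, cv2
from workcell import state, grab_frame, camera_model, workorder
def pose(s):
    from scipy.spatial.transform import Rotation as R
    return R.from_euler('xyz',s["ee_rot"],degrees=True).as_matrix(), np.array(s["ee_pos"])
def cam(name,s=None):
    m=camera_model(name)
    K=np.array([[m["fx"],0,m["cx"]],[0,m["fy"],m["cy"]],[0,0,1.]]);d=np.array(m["dist"],float)
    if "mount" in m:
        R,p=pose(s or state());M=np.array(m["mount"]);return K,d,R@M[:3,:3],R@M[:3,3]+p
    return K,d,np.array(m["rotation"]),np.array(m["origin"],float)
def ray(c,uv):
    K,d,R,o=c
    n=cv2.undistortPoints(np.array([[uv]],float),K,d)[0,0]
    v=R@np.array([n[0],-n[1],-1]);return o,v/np.linalg.norm(v)
def onz(c,uv,z):
    o,v=ray(c,uv);return o+v*(z-o[2])/v[2]
def tri(*cu):
    A=np.zeros((3,3));b=np.zeros(3)
    for c,uv in cu:
        o,v=ray(c,uv);P=np.eye(3)-np.outer(v,v);A+=P;b+=P@o
    x=np.linalg.solve(A,b)
    return x,[np.linalg.norm(np.cross(x-ray(c,u)[0],ray(c,u)[1])) for c,u in cu]
def proj(c,X):
    K,d,R,o=c
    p=R.T@(np.array(X,float)-o);p=p*[1,-1,-1]
    return cv2.projectPoints(p.reshape(1,3),np.zeros(3),np.zeros(3),K,d)[0][0,0]
def save(im,n,crop=None,scale=1):
    if crop: x0,y0,x1,y1=crop; im=im[y0:y1,x0:x1]
    cv2.imwrite(n,cv2.resize(im[:,:,::-1],None,fx=scale,fy=scale,interpolation=cv2.INTER_CUBIC))
E
python3 - <<'E'
from h import *
s=state();print(s)
for n in("scene","top","wrist"):
    im=grab_frame(n);np.save(f"pics/{n}0.npy",im);save(im,f"pics/{n}0.png",scale=1.25)
    print(n,camera_model(n))
E
```

```text
pics
{'time_s': 0.0, 'qpos': array([ 7.04734374e+01,  1.83526212e+01,  8.97042723e+01, -7.22579751e-04,
        7.20396072e+01, -1.14589689e+00]), 'qvel': array([-0.0007826 , -0.06496672,  0.05541855,  0.04022282,  0.04213471,
       -0.08167968]), 'effort': array([-3.82717781e-04, -4.12465274e+01, -2.31973207e+01,  7.27200997e-02,
        4.57465067e-02, -1.31338952e-04]), 'ee_pos': array([181.16245904, 545.228213  , 213.12486755]), 'ee_rot': array([-1.79903505e+02, -1.24299918e-03,  1.61619557e+02]), 'force': array([-0.22439978, -0.06057722, -0.87918052]), 'torque': array([-0.00263898, -0.02200256,  0.04296992]), 'gripper_force': 0.0, 'gripper_width': 91.08784274596222}
scene {'fx': 507.51181592923933, 'fy': 507.51181592923933, 'cx': 324.02065101848876, 'cy': 196.63641840740294, 'dist': array([-0.12162662,  0.        ,  0.        ,  0.        ,  0.        ]), 'origin': array([ -91.64168076, -453.77782011, 1247.78032482]), 'rotation': array([ 40.69652956,   0.39885586, -55.90049239])}
top {'fx': 428.06301656871744, 'fy': 428.06301656871744, 'cx': 319.2904752410154, 'cy': 202.81526013473348, 'dist': array([-0.06073583,  0.        ,  0.        ,  0.        ,  0.        ]), 'origin': array([ 188.28652372,  146.81544109, 1721.5266859 ]), 'rotation': array([  17.47086363,    0.40063187, -100.12756329])}
wrist {'fx': 344.0500717552461, 'fy': 344.0500717552461, 'cx': 319.6028623902405, 'cy': 204.5188539001314, 'dist': array([-0.07700569,  0.        ,  0.        ,  0.        ,  0.        ]), 'mount': array([[ 4.02886968e-04,  9.67130976e-01,  2.54278417e-01,
         7.19379563e+01],
       [ 9.99999692e-01, -5.60755159e-04,  5.48362857e-04,
         6.30311573e-01],
       [ 6.72926640e-04,  2.54278118e-01, -9.67130904e-01,
        -1.71210028e+02],
       [ 0.00000000e+00,  0.00000000e+00,  0.00000000e+00,
         1.00000000e+00]])}
```

```bash
sed -i 's/return K,d,np.array(m\["rotation"\]),/from scipy.spatial.transform import Rotation as Ro\n    return K,d,Ro.from_euler("xyz",m["rotation"],degrees=True).as_matrix(),/' h.py; python3 -c "
from h import *
print(proj(cam('top'),[500,0,0]),proj(cam('scene'),[500,0,0]))"
```

```text
[344.27815742 251.76120703] [311.52628089 284.74480567]
```

View pics/scene0.png

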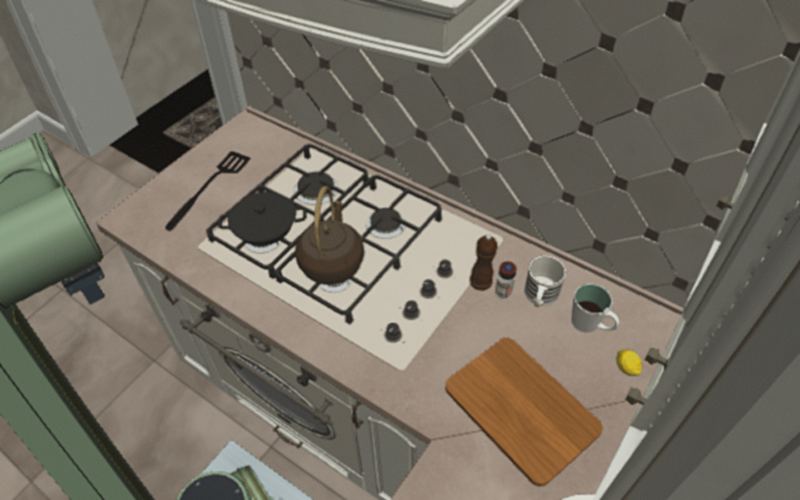

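View pics/top0.png

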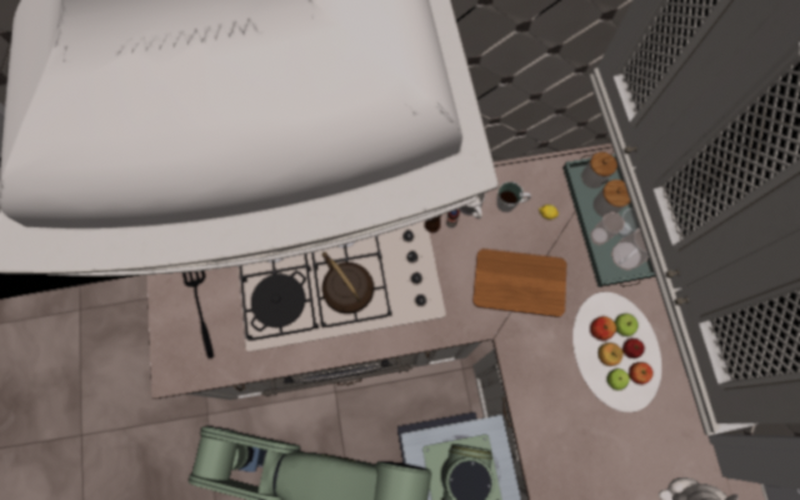

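```bash
python3 - <<'E'
from h import *
a=np.load("pics/scene0.npy");b=np.load("pics/top0.npy")
save(a,"pics/s1.png",(220,130,490,330),2.9)
save(b,"pics/t1.png",(230,160,460,270),3.4)
save(np.load("pics/wrist0.npy"),"pics/w.png")
E
```

```text
(no output)
```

View pics/s1.png

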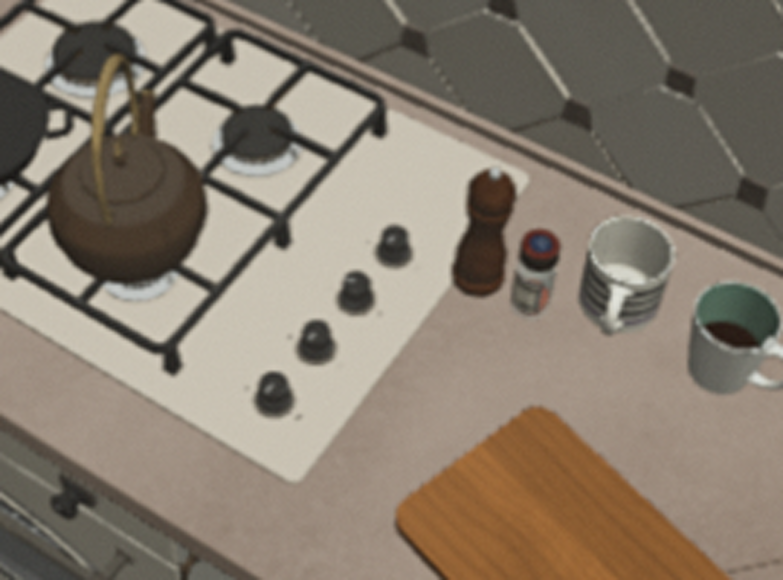

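View pics/t1.png

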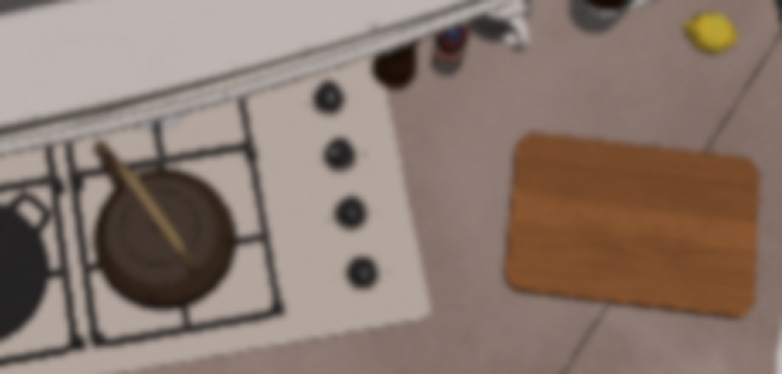

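The scene crop shows the knobs in a row from (273,385) to (394,238), the bail apex near (118,58) and the board. The top crop shows knob centres at (361,272), (350,213), (339,154) and (329,97), the kettle with its spout pointing to the upper left, and the board corners at (517,135), (757,158), (752,315) and (507,288).

```bash
python3 - <<'E'
from h import *
np.set_printoptions(precision=1,suppress=True)
S=cam("scene");T=cam("top")
s=lambda x,y:(220+x/2.9,130+y/2.9)
t=lambda x,y:(230+x/3.4,160+y/3.4)
for i,(a,b) in enumerate([((274,385),(361,271)),((317,333),(350,212)),((356,284),(339,153)),((395,238),(329,97))]):
    print("knob",i+1,*tri((S,s(*a)),(T,t(*b))))
# panel corner
print("panel corner",*tri((S,s(295,482)),(T,t(430,316))))
print("board c",[onz(T,t(*p),21) for p in((515,133),(759,157),(754,318),(505,288))])
print("board nearL/farL",tri((S,s(537,405)),(T,t(518,133))),tri((S,s(398,515)),(T,t(507,290))))
# kettle belly centre, top; grate corner
print("grate corner",tri((S,s(165,350)),(T,t(281,312))))
o=T[3]
for p in((118,58),(130,62),(107,70)):
    print("bail s ray at z",[onz(S,s(*p),z) for z in(260,280,300)])
print("top bail ends",[onz(T,t(*p),z) for p,z in(((187,252),150),((102,145),250),((145,200),290))])
print("belly c top",onz(T,t(166,238),110), "scene belly",onz(S,s(127,207),110))
print("fruit/mill",onz(T,t(396,65),150))
E
```

```text
knob 1 [549.8  24.6  28.4] [np.float64(0.8783241589498086), np.float64(0.8783241589498152)]
knob 2 [623.5  23.8  30.5] [np.float64(1.6644794557755136), np.float64(1.6644794557753309)]
knob 3 [697.7  23.8  31.6] [np.float64(0.7798236122673715), np.float64(0.7798236122674626)]
knob 4 [770.9  22.4  32.5] [np.float64(1.3841929293392423), np.float64(1.3841929293392963)]
panel corner [484.6 -46.7   4.4] [np.float64(1.1667291751961315), np.float64(1.1667291751959588)]
board c [array([ 687., -194.,   21.]), array([ 603.4, -482.7,   21. ]), array([ 411.1, -423.6,   21. ]), array([ 499.8, -140.1,   21. ])]
board nearL/farL (array([ 688.8, -199.2,    7.3]), [np.float64(1.796950000205773), np.float64(1.7969500002058687)]) (array([ 502.3, -146.2,    9.6]), [np.float64(3.8267060909444726), np.float64(3.8267060909443362)])
grate corner (array([512.5, 127.6,  51.4]), [np.float64(0.3494068379948252), np.float64(0.3494068379947191)])
bail s ray at z [array([652.1, 272.2, 260. ]), array([637. , 257.5, 280. ]), array([621.9, 242.8, 300. ])]
bail s ray at z [array([654.1, 259. , 260. ]), array([639. , 244.6, 280. ]), array([623.9, 230.1, 300. ])]
bail s ray at z [array([633.3, 270.6, 260. ]), array([618.6, 256. , 280. ]), array([604. , 241.3, 300. ])]
top bail ends [array([578.4, 219.5, 150. ]), array([684.8, 286.2, 250. ]), array([605.1, 247. , 290. ])]
belly c top [608.8 242.5 110. ] scene belly [600.5 238.4 110. ]
fruit/mill [754.  -51.2 150. ]
```

carry_out(
  commands=[
    [0, 0, 0, 0, 0, -50, 1],
    [0, 0, 0, 0, 0, -100, 1],
    [0, 0, 0, 0, 0, -150, 1],
    [0, 0, 36.6, -589, -317, -170, 0.2],
    [0, 0, 36.6, -589, -317, -170, 0.2],
    [0, 0, 36.6, -589, -317, -170, 0.2],
    [0, 0, 36.6, -589, -317, -170, 0.2],
    [0, 0, 36.6, -589, -317, -170, 0.2],
    [0, 0, 36.6, -589, -317, -170, 0.2],
    [0, 0, 36.6, -589, -317, -170, 0.2],
    [0, 0, 36.6, -589, -317, -170, 0.2],
    [0, 0, 36.6, -589, -317, -170, 0.2],
    [0, 0, 36.6, -589, -317, -170, 0.2],
    [0, 0, 36.6, -589, -317, -170, 0.2],
    [0, 0, 36.6, -589, -317, -170, 0.2],
    [0, 0, 36.6, -589, -317, -170, 0.2],
    [0, 0, 36.6, -589, -317, -170, 0.2],
    [0, 0, 36.6, -589, -317, -170, 0.2],
    [0, 0, 36.6, -589, -317, -170, 0.2],
    [0, 0, 36.6, -589, -317, -170, 0.2],
  ],
)

```text
time_s: 2.15
ee_pos: [639.5, 60.2, 384.2]
ee_rot: [180.0, -0.0, 125.1]
force: [-0.4, -0.5, -0.4]
gripper_width: 54.8
gripper_force: 0.0
```

```bash
python3 - <<'E'
from h import *
import pickle
s=state();im=grab_frame("wrist");pickle.dump((s,im),open("pics/w1.pkl","wb"));print(s["time_s"],s["ee_pos"],s["ee_rot"],s["qpos"],s["gripper_width"])
c=cam("wrist",s)
for k in((549.8,24.6,30),(697.7,23.8,30),(605,243,150),(620,250,281),(754,-51,170)): print(proj(c,k))
save(im,"pics/w1.png",scale=1.25)
E
```

```text
2.15 [639.46974851  60.20264829 384.19219967] [ 1.79995468e+02 -3.45022684e-02  1.25096929e+02] [ 4.33562437e+00  2.24273027e+01  5.96504415e+01  3.22751655e-02
  9.79360066e+01 -3.07568508e+01] 54.7803964975832
[257.89611847 148.30909757]
[336.50860065 202.90404334]
[389.76863771  24.7107459 ]
[446.24895767 -14.35923126]
[343.09112379 302.47385303]
```

View pics/w1.png

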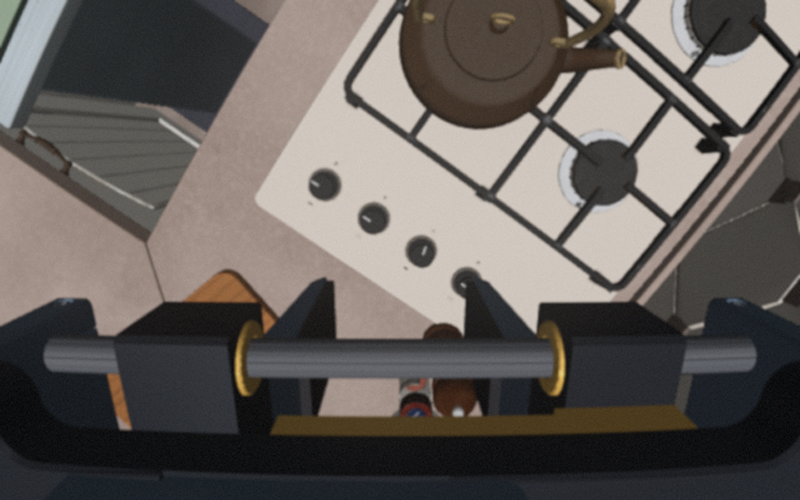

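The wrist view shows the knobs at (324,185), (374,218), (420,251) and (466,281). Knob 3's pointer faces up and right at about (426,246), roughly 90° from off. The kettle's bail hinges are at (428,17) and (562,42), the lid knob at (502,20), and the mill's top at about (458,410).

```bash
python3 - <<'E'
from h import *
import pickle
np.set_printoptions(precision=1,suppress=True)
s,im=pickle.load(open("pics/w1.pkl","rb"));c=cam("wrist",s)
S=cam("scene");T=cam("top")
sc=lambda x,y:(220+x/2.9,130+y/2.9)
t=lambda x,y:(230+x/3.4,160+y/3.4)
w=lambda x,y:(x/1.25,y/1.25)
for i,(a,b,d) in enumerate([((274,385),(361,271),(324,184)),((317,333),(350,212),(374,217)),((356,284),(339,153),(420,251)),((395,238),(329,97),(466,281))]):
    print("knob",i+1,*tri((S,sc(*a)),(T,t(*b)),(c,w(*d))), onz(c,w(*d),31))
print("mill top",tri((c,w(458,410)),(S,sc(492,175))),"jar top",tri((c,w(416,411)),(S,sc(540,242))))
h1,h2=onz(c,w(428,17),152),onz(c,w(558,42),152);print("hinges",h1,h2,(h1+h2)/2,np.degrees(np.arctan2(*(h2-h1)[1::-1])))
print("spout",tri((c,w(622,58)),(S,sc(147,93)),(T,t(101,146))),"lidknob",tri((c,w(502,18)),(S,sc(120,150))))
print("panel corner",tri((c,w(258,200)),(S,sc(295,482)),(T,t(430,316))),"grate",tri((c,w(353,98)),(S,sc(165,350))))
for a,b in(((325,187),(313,182)),((421,253),(426,245))):
    v=onz(c,w(*b),31)-onz(c,w(*a),31);print("ptr yaw",np.degrees(np.arctan2(v[1],v[0])))
E
```

```text
knob 1 [550.4  25.4  26.5] [np.float64(1.2744289166364147), np.float64(0.9985178773684372), np.float64(1.1044600923619297)] [550.6  27.3  31. ]
knob 2 [624.3  25.5  27.2] [np.float64(2.794430312218411), np.float64(1.6889971059849411), np.float64(2.705021014618509)] [623.2  28.7  31. ]
knob 3 [696.8  24.6  31.2] [np.float64(2.045877123240894), np.float64(0.49824001179447563), np.float64(2.5361675000353703)] [694.9  26.3  31. ]
knob 4 [770.7  24.3  29.1] [np.float64(3.787099779266955), np.float64(1.3706517676665542), np.float64(4.768502303562688)] [766.4  28.1  31. ]
mill top (array([803.2, -66.7, 162.2]), [np.float64(1.7996213839838486), np.float64(1.799621383983995)]) jar top (array([ 797.8, -128.4,  100.9]), [np.float64(1.757618295063675), np.float64(1.7576182950634156)])
hinges [556.3 221.5 152. ] [661.3 272.4 152. ] [608.8 246.9 152. ] 25.912411818123143
spout (array([718.6, 299.6, 142.8]), [np.float64(1.8732836413346274), np.float64(2.3021830509325056), np.float64(2.38915970004173)]) lidknob (array([608.7, 246.2, 184.1]), [np.float64(1.3455892365288682), np.float64(1.3455892365287336)])
panel corner (array([486.7, -45.9,  -1. ]), [np.float64(1.1162438393390361), np.float64(1.6288613122677178), np.float64(2.05748992343231)]) grate (array([522.5, 133. ,  34.5]), [np.float64(3.370035635109761), np.float64(3.3700356351098466)])
ptr yaw -167.88709405111865
ptr yaw 94.44976787737772
```

carry_out(
  commands=[
    [0, 0, 8, -30, 13, 0, 0.2],
    [0, 0, 16, -61, 27, 0, 0.2],
    [0, 0, 24, -61, 27, 50, 0.2],
    [0, 0, 32, -61, 27, 100, 0.2],
    [0, 0, 40, -61, 27, 150, 0.2],
    [0, 0, 45, -61, 27, 200, 0.2],
    [0, 0, 45, -61, 27, 250, 0.2],
    [0, 0, 45, -61, 27, 290, 0.2],
    [0, 0, 45, -61, 27, 320, 0.2],
    [0, 0, 45, -61, 27, 320, 0.2],
    [0, 0, 45, -61, 27, 320, 0.2],
  ],
)

```text
time_s: 3.3
ee_pos: [697.7, 25.6, 65.0]
ee_rot: [179.9, -0.0, 80.1]
force: [1.4, -0.5, 0.8]
gripper_width: 54.8
gripper_force: 0.0
```

```bash
python3 - <<'E'
from h import *
s=state();im=grab_frame("wrist");print(s["time_s"],s["ee_pos"],s["ee_rot"],s["qpos"],s["gripper_width"])
c=cam("wrist",s)
for z in (31,3):print(proj(c,(696.8,25.5,z)))
save(im,"pics/w2.png")
E
```

```text
3.3 [697.65584565  25.61651264  65.02558428] [ 1.79948011e+02 -2.02509220e-02  8.00844671e+01] [1.15422653e+00 3.54822407e+01 8.30810255e+01 1.12686787e-02
 6.13818242e+01 1.10643760e+01] 54.780832210050114
[318.76414915 232.66294838]
[318.82547299 219.4993339 ]
```

View pics/w2.png

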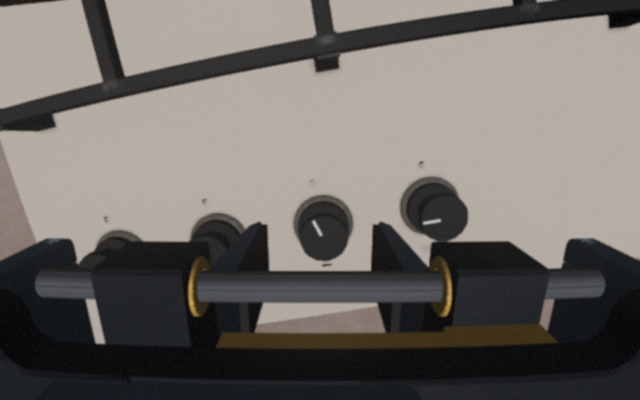

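The wrist view shows knob 3's top at (325,235), with its pointer tip at (315,221), about 70° clockwise of off. It sits about 3 mm along +y of the tool, between the fingers at x=258 and x=385. I'll descend and grip.

carry_out(
  commands=[
    [0, 0, 0, 0, 3, 20, 0.2],
    [0, 0, 0, 0, 3, 40, 0.2],
    [0, 0, 0, 0, 3, 50, 0.2],
    [0, 0, 0, 0, 3, 55, 0.2],
    [0, 0, 0, 0, 3, 55, 0.2],
    [0, 0, 0, 0, 3, 55, -0.6],
    [0, 0, 0, 0, 3, 55, -0.6],
    [0, 0, 0, 0, 3, 55, -0.6],
    [0, 0, 0, 0, 3, 55, -0.6],
    [0, 0, 0, 0, 3, 55, -0.6],
  ],
  force=20,
)

```text
time_s: 4.35
ee_pos: [699.9, 24.3, 9.8]
ee_rot: [-179.9, -0.0, 80.0]
force: [-3.3, 1.3, 6.4]
gripper_width: 35.4
gripper_force: 20.0
```

carry_out(
  commands=[
    [0, 0, -8, 0, 3, 0, -0.6],
    [0, 0, -16, 0, 3, 0, -0.6],
    [0, 0, -24, 0, 3, 0, -0.6],
    [0, 0, -32, 0, 3, 0, -0.6],
    [0, 0, -40, 0, 3, 0, -0.6],
    [0, 0, -48, 0, 3, 0, -0.6],
    [0, 0, -54, 0, 3, 0, -0.6],
    [0, 0, -58, 0, 3, 0, -0.6],
    [0, 0, -62, 0, 3, 0, -0.6],
    [0, 0, -64, 0, 3, 0, -0.6],
    [0, 0, -64, 0, 3, 0, -0.6],
  ],
)

```text
time_s: 5.45
ee_pos: [698.4, 23.7, 9.8]
ee_rot: [-179.7, -0.5, 144.1]
force: [-12.8, -0.5, 12.2]
gripper_width: 35.2
gripper_force: 20.0
```

```bash
python3 -c "
from h import *
s=state();print(s['force'],s['torque'],s['qpos'],s['ee_pos'],s['gripper_width'])"
```

```text
[-12.80770627  -0.50094887  12.23550385] [0.03200417 2.22149814 0.02931655] [ 9.95365012e-01  3.89041493e+01  8.53305063e+01  2.04756610e-02
  5.63696773e+01 -5.30732690e+01] [698.38826005  23.73552697   9.76287232] 35.17994429287143
```

carry_out(
  commands=[
    [0, 0, 0, 2.7, -1.4, 0, -0.6],
    [0, 0, -4, 2.7, -1.4, 0, -0.6],
    [0, 0, -8, 2.7, -1.4, 0, -0.6],
    [0, 0, -12, 2.7, -1.4, 0, -0.6],
    [0, 0, -16, 2.7, -1.4, 0, -0.6],
    [0, 0, -20, 2.7, -1.4, 0, -0.6],
    [0, 0, -24, 2.7, -1.4, 0, -0.6],
    [0, 0, -24, 2.7, -1.4, 0, -0.6],
  ],
)

```text
time_s: 6.25
ee_pos: [699.2, 22.9, 9.1]
ee_rot: [-179.9, -0.1, 168.0]
force: [-4.8, -2.5, 3.8]
gripper_width: 35.7
gripper_force: 20.0
```

```bash
python3 -c "
from h import *
s=state();print(s['force'],s['torque'],s['qpos'],s['ee_pos'],s['gripper_width'])"
```

```text
[-4.81655953 -2.45355911  3.83913543] [-0.56506595  0.7453658  -0.20365622] [  0.97131859  38.79311953  85.6745118   -0.0858749   55.67153872
 -76.97452733] [699.19749135  22.94055832   9.12272644] 35.70560140401036
```

carry_out(
  commands=[
    [0, 0, -4, 0, 0, 0, -0.6],
    [0, 0, -8, 0, 0, 0, -0.6],
    [0, 0, -12, 0, 0, 0, -0.6],
    [0, 0, -12, 0, 0, 0, -0.6],
    [0, 0, -12, 0, 0, 0, 0.2],
    [0, 0, -12, 0, 0, 0, 0.2],
    [0, 0, -12, 0, 0, 0, 0.2],
    [0, 0, -12, 0, 0, 0, 0.2],
    [0, 0, -12, 0, 0, -20, 0.2],
    [0, 0, -12, 0, 0, -60, 0.2],
    [0, 0, -12, 0, 0, -110, 0.2],
    [0, 0, -12, 0, 0, -110, 0.2],
    [0, 0, -12, 0, 0, -110, 0.2],
  ],
)

```text
time_s: 7.55
ee_pos: [701.3, 24.3, 120.8]
ee_rot: [180.0, 0.2, -180.0]
force: [0.1, -0.1, -0.8]
gripper_width: 54.7
gripper_force: 0.0
```

```bash
python3 - <<'E'
from h import *
s=state();im=grab_frame("wrist");print(s["time_s"],s["ee_pos"],s["ee_rot"],s["torque"],s["gripper_width"])
save(im,"pics/w3.png",(120,80,520,320),2)
E
```

```text
7.55 [701.29428323  24.30974437 120.81808288] [ 179.98298       0.22755954 -179.98156856] [0.02824645 0.04113712 0.02762005] 54.6529340493865
```

View pics/w3.png

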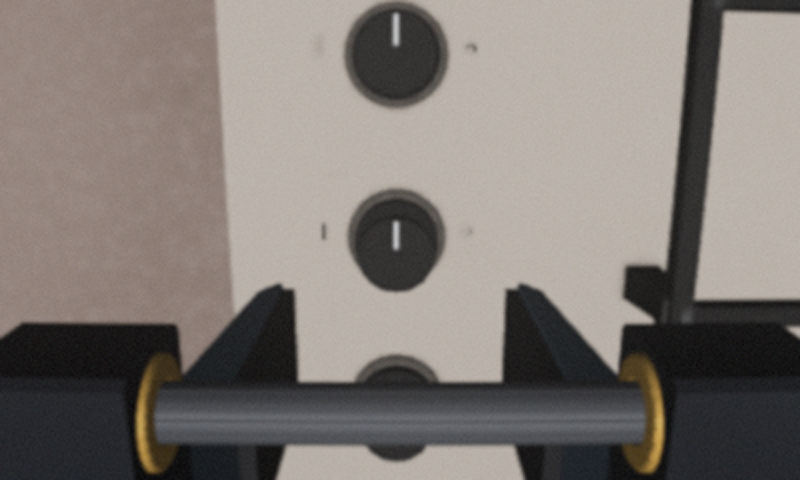

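The wrist view shows knob 3 (middle, centred at (396,240)) with its pointer straight up in the picture, which is towards the robot. Knob 2 above it matches, so both are off. Before the kettle, I'll check the hood's clearance.

```bash
python3 - <<'E'
from h import *
S=cam("scene");T=cam("top")
for a,b in(((445,60),(495,183)),((445,60),(460,192))):
    print(tri((S,(a[0]/1.25,a[1]/1.25)),(T,(b[0]/1.25,b[1]/1.25))))
for z in(500,600,700,800,900):print(z,onz(T,(323/1.25,262/1.25),z),onz(T,(150/1.25,270/1.25),z))
E
```

```text
(array([570.57129645, -90.71124646, 776.19628647]), [np.float64(22.72749869441527), np.float64(22.727498694415374)])
(array([605.31793068, -46.5855775 , 727.40396773]), [np.float64(1.5613501398669065), np.float64(1.5613501398669045)])
500 [579.71902274 270.12837377 500.        ] [634.17702633 685.97131785 500.        ]
600 [547.67449162 260.03338902 600.        ] [597.67430332 641.83344653 600.        ]
700 [515.6299605  249.93840427 700.        ] [561.17158031 597.69557521 700.        ]
800 [483.58542938 239.84341952 800.        ] [524.66885731 553.55770389 800.        ]
900 [451.54089826 229.74843477 900.        ] [488.1661343  509.41983257 900.        ]
```

carry_out(
  commands=[
    [0, 0, 8, 0, 0, -50, 0.2],
    [0, 0, 16, 0, 0, -100, 0.2],
    [0, 0, 24, 0, 0, -150, 0.2],
    [0, 0, 32, 0, 0, -200, 0.2],
    [0, 0, 40, 0, 0, -250, 0.2],
    [0, 0, 48, 10, 30, -250, 0.2],
    [0, 0, 56, 25, 60, -250, 0.2],
    [0, 0, 64, 40, 90, -250, 0.2],
    [0, 0, 72, 55, 120, -250, 0.2],
    [0, 0, 80, 70, 150, -250, 0.2],
    [0, 0, 88, 80, 170, -250, 0.2],
    [0, 0, 96, 85, 190, -250, 0.2],
    [0, 0, 104, 90, 200, -250, 0.2],
    [0, 0, 112, 90, 200, -250, 0.2],
    [0, 0, 120, 90, 200, -250, 0.2],
    [0, 0, 128, 90, 200, -250, 0.2],
    [0, 0, 136, 90, 200, -250, 0.2],
    [0, 0, 144, 90, 200, -250, 0.2],
    [0, 0, 152, 90, 200, -250, 0.2],
    [0, 0, 154, 90, 200, -250, 0.2],
  ],
)

```text
time_s: 9.6
ee_pos: [610.1, 224.1, 366.3]
ee_rot: [-180.0, 0.2, 25.8]
force: [0.5, 0.6, -0.1]
gripper_width: 54.6
gripper_force: 0.0
```

```bash
python3 - <<'E'
from h import *
import pickle
s=state();im=grab_frame("wrist");pickle.dump((s,im),open("pics/k1.pkl","wb"));print(s["time_s"],s["ee_pos"],s["ee_rot"],s["force"],s["qpos"])
c=cam("wrist",s);print(proj(c,(609,247,281)),proj(c,(609,247,184)))
E
```

```text
9.6 [610.05416323 224.08299578 366.32613204] [-179.96253346    0.2494383    25.84155645] [ 0.53088545  0.62334052 -0.07572152] [1.91510173e+01 2.32818756e+01 6.07801931e+01 8.19803738e-03
 9.61900359e+01 8.33104084e+01]
[292.98825146 197.77022547] [299.98461347 175.39085051]
```

carry_out(
  commands=[
    [0, 0, 0, 0, -25, 0, 0.5],
    [0, 0, 0, 0, -50, 0, 0.5],
    [0, 0, 0, 0, -50, 0, 0.5],
    [0, 0, 0, 0, -50, 0, 0.5],
  ],
)

```text
time_s: 10.05
ee_pos: [588.2, 269.0, 367.5]
ee_rot: [180.0, 0.1, 26.1]
force: [-0.3, -0.0, -0.5]
gripper_width: 68.4
gripper_force: 0.0
```

```bash
python3 - <<'E'
from h import *
import pickle
s=state();im2=grab_frame("wrist");pickle.dump((s,im2),open("pics/k2.pkl","wb"));print(s["time_s"],s["ee_pos"],s["ee_rot"])
s,im=pickle.load(open("pics/k1.pkl","rb"))
save(np.hstack([im[60:340,130:530],im2[60:340,130:530]]),"pics/k.png")
E
```

```text
10.05 [588.17682723 269.04178933 367.47991657] [1.79971003e+02 1.44177863e-01 2.60957733e+01]
```

View pics/k.png

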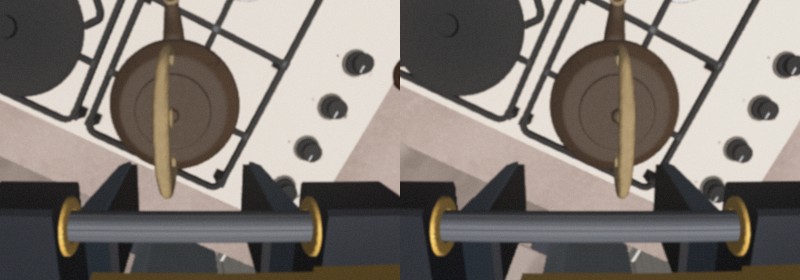

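The composite shows the bail as a gold bar, centred at column 163 around rows 120 to 140 in the left view and at column 226 in the right. The lid knob is at (174,115) on the left and (615,115) on the right.

```bash
python3 - <<'E'
from h import *
import pickle
np.set_printoptions(precision=1,suppress=True)
V=[]
for f in("k1","k2"):
    s,im=pickle.load(open(f"pics/{f}.pkl","rb"));V.append((cam("wrist",s),im.astype(int)))
P=[]
for r in range(115,256,10):
    us=[]
    for c,im in V:
        m=(im[r,:,0]-im[r,:,2]>35)&(im[r,:,0]>105);x=np.where(m[270:400])[0]+270
        # largest run
        runs=np.split(x,np.where(np.diff(x)>2)[0]+1);k=max(runs,key=len);us.append((k.mean() if len(k) else 0,len(k)))
    if min(u[1] for u in us)>5:
        x,e=tri((V[0][0],(us[0][0],r)),(V[1][0],(us[1][0],r)));P.append(x);print(r,us,x,np.array(e))
P=np.array(P);d=P[:,:2]-P[:,:2].mean(0);print(np.degrees(np.arctan2(*np.linalg.svd(d)[2][0][::-1])))
print("lid",tri((V[0][0],(304,175)),(V[1][0],(345,175))))
E
```

```text
115 [(np.float64(296.8333333333333), 12), (np.float64(354.5), 6)] [664.8 273.3 230.6] [0.2 0.2]
125 [(np.float64(292.5), 12), (np.float64(353.84615384615387), 13)] [656.7 272.  250.8] [0.1 0.1]
135 [(np.float64(291.0), 13), (np.float64(356.0), 13)] [650.4 268.8 268.8] [0.1 0.1]
145 [(np.float64(291.0), 15), (np.float64(356.5), 14)] [643.9 265.5 272.7] [0.1 0.1]
155 [(np.float64(290.5), 16), (np.float64(357.0), 15)] [637.7 262.5 278.6] [0. 0.]
165 [(np.float64(290.5), 16), (np.float64(357.5), 16)] [631.4 259.3 282.5] [0. 0.]
175 [(np.float64(292.5), 20), (np.float64(356.5), 18)] [623.3 254.7 272.7] [0. 0.]
185 [(np.float64(292.5), 20), (np.float64(357.5), 16)] [617.4 251.5 278.8] [0. 0.]
195 [(np.float64(290.5), 16), (np.float64(356.5), 16)] [611.1 249.7 284.7] [0. 0.]
205 [(np.float64(291.0), 17), (np.float64(357.0), 15)] [604.7 246.2 286.8] [0.1 0.1]
215 [(np.float64(291.5), 16), (np.float64(356.5), 16)] [597.2 242.5 285.1] [0.1 0.1]
225 [(np.float64(294.75), 20), (np.float64(354.0), 19)] [583.7 235.2 263.3] [0.1 0.1]
235 [(np.float64(293.0), 15), (np.float64(354.5), 14)] [579.4 233.8 275.6] [0.1 0.1]
245 [(np.float64(294.0), 13), (np.float64(354.5), 12)] [571.1 229.3 273.7] [0.1 0.1]
255 [(np.float64(296.0), 11), (np.float64(352.5), 10)] [557.2 222.2 257.9] [0.1 0.1]
-153.92758831420937
lid (array([600.9, 241.4, 126.1]), [np.float64(0.15031061886299538), np.float64(0.15031061886292926)])
```

carry_out(
  commands=[
    [0, 0, 0, 6, 14, 0, 0.6],
    [0, 0, 0, 12, 28, 0, 0.6],
    [0, 0, 0, 12, 28, 0, 0.6],
    [0, 0, 0, 12, 28, 40, 0.6],
    [0, 0, 0, 12, 28, 75, 0.6],
    [0, 0, 0, 12, 28, 100, 0.6],
    [0, 0, 0, 12, 28, 105, 0.6],
    [0, 0, 0, 12, 28, 105, 0.6],
    [0, 0, 0, 12, 28, 105, -0.2],
    [0, 0, 0, 12, 28, 105, -0.6],
    [0, 0, 0, 12, 28, 105, -0.9],
    [0, 0, 0, 12, 28, 105, -0.9],
    [0, 0, 0, 12, 28, 105, -0.9],
    [0, 0, 0, 12, 28, 105, -0.9],
  ],
  force=45,
)

```text
time_s: 11.5
ee_pos: [611.4, 249.1, 264.1]
ee_rot: [-180.0, -0.0, 26.0]
force: [0.1, 0.7, -0.2]
gripper_width: 27.8
gripper_force: 0.0
```

carry_out(
  commands=[
    [0, 0, 0, 0, 0, 0, -1],
    [0, 0, 0, 0, 0, 0, -1],
    [0, 0, 0, 0, 0, 0, -1],
    [0, 0, 0, 0, 0, 0, -1],
  ],
)

```text
time_s: 11.9
ee_pos: [611.4, 249.0, 263.9]
ee_rot: [180.0, 0.0, 26.0]
force: [0.1, -0.4, -0.3]
gripper_width: 12.0
gripper_force: 45.0
```

carry_out(
  commands=[
    [0, 0, 0, 0, 0, -3, -1],
    [0, 0, 0, 0, 0, -8, -1],
    [0, 0, 0, 0, 0, -14, -1],
    [0, 0, 0, 0, 0, -20, -1],
    [0, 0, 0, 0, 0, -25, -1],
    [0, 0, 0, 0, 0, -25, -1],
  ],
  force=60,
)

```text
time_s: 12.5
ee_pos: [611.8, 249.3, 290.1]
ee_rot: [180.0, -0.1, 26.0]
force: [1.0, 0.1, -8.2]
gripper_width: 12.0
gripper_force: 60.0
```

```bash
python3 -c "
from h import *
s=state();print(s['force'],s['torque'],s['qpos'],s['ee_pos'],s['ee_rot'],s['gripper_width'])"
```

```text
[ 0.98928165  0.10771966 -8.16855799] [ 0.01620616 -0.02913113  0.05200129] [2.11639407e+01 2.45026339e+01 6.93291975e+01 8.53490883e-03
 8.60453189e+01 8.51461816e+01] [611.82082767 249.25203809 290.13153481] [ 1.79998091e+02 -1.23129606e-01  2.60171816e+01] 11.9585559109926
```

carry_out(
  commands=[
    [0, 0, 0, 0, 0, -8, -1],
    [0, 0, 0, 0, 0, -18, -1],
    [0, 0, 0, 0, 0, -30, -1],
    [0, 0, 0, -3, 5, -38, -1],
    [0, 0, 0, -9, 14, -40, -1],
    [0, 0, 0, -18, 29, -40, -1],
    [0, 0, 0, -27, 43, -40, -1],
    [0, 0, 0, -37, 59, -40, -1],
    [0, 0, 0, -48, 76, -40, -1],
    [0, 0, 0, -60, 95, -40, -1],
    [0, 0, 0, -72, 114, -40, -1],
    [0, 0, 0, -84, 133, -40, -1],
    [0, 0, 0, -96, 152, -40, -1],
    [0, 0, 0, -108, 171, -40, -1],
    [0, 0, 0, -120, 190, -40, -1],
    [0, 0, 0, -132, 209, -40, -1],
    [0, 0, 0, -141, 224, -40, -1],
    [0, 0, 0, -147, 233, -40, -1],
    [0, 0, 0, -150, 238, -40, -1],
    [0, 0, 0, -150, 238, -40, -1],
  ],
)

```text
time_s: 14.5
ee_pos: [580.9, -31.2, 328.9]
ee_rot: [-180.0, 0.0, 26.0]
force: [0.4, -0.0, -8.0]
gripper_width: 12.1
gripper_force: 60.0
```

carry_out(
  commands=[
    [0, 0, 0, -3, 5, 0, -1],
    [0, 0, 0, -9, 14, 0, -1],
    [0, 0, 0, -18, 29, 0, -1],
    [0, 0, 0, -27, 43, 0, -1],
    [0, 0, 0, -37, 59, 0, -1],
    [0, 0, 0, -48, 76, 0, -1],
    [0, 0, 0, -60, 95, 0, -1],
    [0, 0, 0, -72, 114, 0, -1],
    [0, 0, 0, -84, 133, 0, -1],
    [0, 0, 0, -96, 152, 0, -1],
    [0, 0, 0, -108, 171, 0, -1],
    [0, 0, 0, -120, 190, 0, -1],
    [0, 0, 0, -132, 209, 0, -1],
    [0, 0, 0, -141, 224, 0, -1],
    [0, 0, 0, -147, 233, 0, -1],
    [0, 0, 0, -150, 238, 0, -1],
    [0, 0, 0, -150, 238, 0, -1],
    [0, 0, 0, -150, 238, 0, -1],
  ],
)

```text
time_s: 16.3
ee_pos: [550.7, -309.3, 328.9]
ee_rot: [-179.9, -0.0, 26.1]
force: [-0.7, 0.7, -7.9]
gripper_width: 11.5
gripper_force: 60.0
```

```bash
python3 - <<'E'
from h import *
s=state();print(s['time_s'],s['force'],s['qpos'],s['ee_pos'],s['ee_rot'],s['gripper_width'])
a=grab_frame("scene");b=grab_frame("top")
A=cv2.resize(a[200:400,240:500],(390,300));B=cv2.resize(b[160:290,300:470],(390,300))
save(np.hstack([A,B]),"pics/c.png")
E
```

```text
16.3 [-0.65553736  0.73077732 -7.8655728 ] [-3.04046679e+01  2.12940886e+01  6.89694476e+01  7.86811716e-02
  8.97808289e+01  3.35375563e+01] [ 550.73498094 -309.30640715  328.9177127 ] [-1.79919551e+02 -4.10708126e-02  2.60574155e+01] 11.479119181745778
```

View pics/c.png

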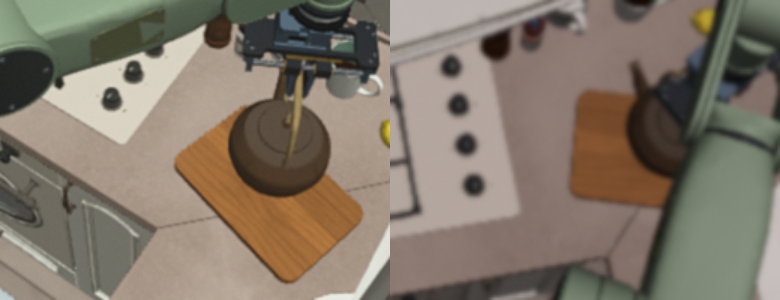

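The kettle hangs upright over the middle of the board, with all knobs visible and off. I'll lower it.

carry_out(
  commands=[
    [0, 0, 0, 0, 0, 5, -1],
    [0, 0, 0, 0, 0, 15, -1],
    [0, 0, 0, 0, 0, 27, -1],
    [0, 0, 0, 0, 0, 40, -1],
    [0, 0, 0, 0, 0, 53, -1],
    [0, 0, 0, 0, 0, 65, -1],
    [0, 0, 0, 0, 0, 75, -1],
    [0, 0, 0, 0, 0, 82, -1],
    [0, 0, 0, 0, 0, 86, -1],
    [0, 0, 0, 0, 0, 88, -1],
    [0, 0, 0, 0, 0, 89, -1],
    [0, 0, 0, 0, 0, 90, -1],
    [0, 0, 0, 0, 0, 91, -1],
    [0, 0, 0, 0, 0, 92, -1],
    [0, 0, 0, 0, 0, 92, -1],
  ],
)

```text
time_s: 17.9
ee_pos: [550.6, -310.2, 236.9]
ee_rot: [-180.0, 0.0, 26.0]
force: [0.1, -0.5, -8.3]
gripper_width: 11.9
gripper_force: 60.0
```

carry_out(
  commands=[
    [0, 0, 0, 0, 0, 0.5, -1],
    [0, 0, 0, 0, 0, 1, -1],
    [0, 0, 0, 0, 0, 1.5, -1],
    [0, 0, 0, 0, 0, 2, -1],
    [0, 0, 0, 0, 0, 2.5, -1],
    [0, 0, 0, 0, 0, 3, -1],
    [0, 0, 0, 0, 0, 3, -1],
  ],
)

```text
time_s: 18.6
ee_pos: [550.6, -310.3, 233.8]
ee_rot: [-180.0, 0.0, 26.0]
force: [0.2, 0.2, -8.6]
gripper_width: 11.7
gripper_force: 60.0
```

carry_out(
  commands=[
    [0, 0, 0, 0, 0, 0.5, -1],
    [0, 0, 0, 0, 0, 1, -1],
    [0, 0, 0, 0, 0, 1.5, -1],
    [0, 0, 0, 0, 0, 2, -1],
    [0, 0, 0, 0, 0, 2, -1],
  ],
)

```text
time_s: 19.1
ee_pos: [550.6, -310.2, 231.8]
ee_rot: [-180.0, 0.0, 26.0]
force: [0.1, 0.0, -8.8]
gripper_width: 11.7
gripper_force: 60.0
```

carry_out(
  commands=[
    [0, 0, 0, 0, 0, 0.5, -1],
    [0, 0, 0, 0, 0, 1, -1],
    [0, 0, 0, 0, 0, 1.5, -1],
    [0, 0, 0, 0, 0, 2, -1],
    [0, 0, 0, 0, 0, 2, -1],
  ],
)

```text
time_s: 19.6
ee_pos: [550.7, -310.0, 230.4]
ee_rot: [-180.0, -0.0, 26.0]
force: [-1.2, 1.2, -3.7]
gripper_width: 11.8
gripper_force: 60.0
```

carry_out(
  commands=[
    [0, 0, 0, 0, 0, 0.3, -1],
    [0, 0, 0, 0, 0, 0.6, -1],
    [0, 0, 0, 0, 0, 0.8, -1],
    [0, 0, 0, 0, 0, 0.8, -1],
  ],
)

```text
time_s: 20.0
ee_pos: [550.9, -310.3, 230.4]
ee_rot: [179.9, -0.1, 26.0]
force: [-0.7, 1.9, 3.7]
gripper_width: 11.9
gripper_force: 60.0
```

carry_out(
  commands=[
    [0, 0, 0, 0, 0, -0.4, -0.7],
    [0, 0, 0, 0, 0, -0.4, -0.6],
    [0, 0, 0, 0, 0, -0.4, -0.4],
    [0, 0, 0, 0, 0, -0.4, -0.2],
    [0, 0, 0, 0, 0, -0.4, 0],
    [0, 0, 0, 0, 0, -0.4, 0],
    [0, 0, 0, 0, 0, -0.4, 0],
    [0, 0, 0, 0, 0, -0.4, 0],
    [0, 0, 0, 0, 0, -15, 0],
    [0, 0, 0, 0, 0, -40, 0],
    [0, 0, 0, 0, 0, -80, 0],
    [0, 0, 0, 0, 0, -110, 0],
    [0, 0, 0, -50, 0, -110, 0],
    [0, 0, 0, -100, 0, -110, 0],
    [0, 0, 0, -150, 0, -110, 0],
    [0, 0, 0, -190, 0, -110, 0],
    [0, 0, 0, -190, 0, -110, 0],
    [0, 0, 0, -190, 0, -110, 0],
  ],
  force=20,
)

```text
time_s: 21.8
ee_pos: [379.5, -393.9, 339.5]
ee_rot: [180.0, -0.1, 25.9]
force: [0.3, 0.3, 0.6]
gripper_width: 45.7
gripper_force: 0.0
```

```bash
python3 - <<'E'
from h import *
s=state();print(s['time_s'],s['force'],s['ee_pos'],s['gripper_width'])
a=grab_frame("scene");b=grab_frame("top");w=grab_frame("wrist")
A=cv2.resize(a[100:400,180:520],(400,300));B=cv2.resize(b[160:290,280:470],(400,300))
save(np.vstack([np.hstack([A,B]),cv2.resize(w[:,:],(480,300))[:,:][:, list(range(480))+[0]*320]]),"pics/e.png")
E
```

```text
21.8 [0.32999692 0.32588896 0.61510955] [ 379.52274226 -393.87926934  339.48332927] 45.72248230810315
```

View pics/e.png

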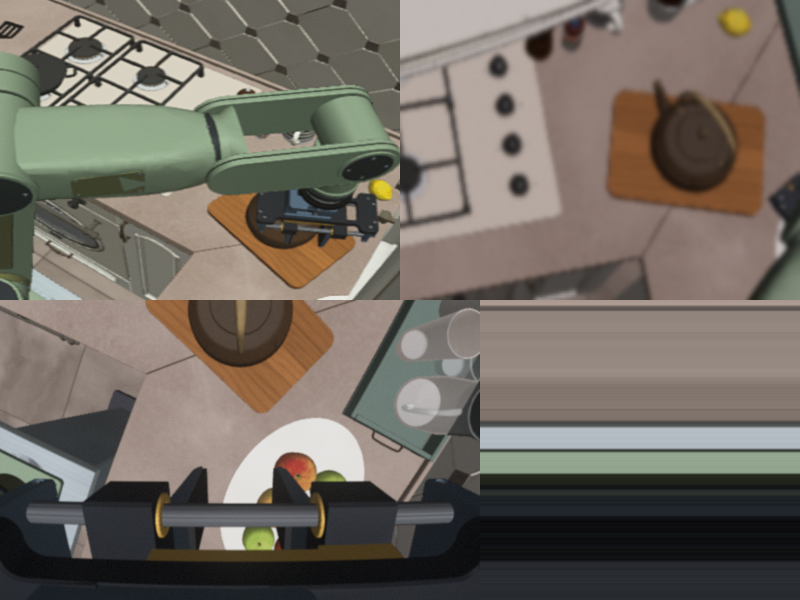

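The top view (upper right) shows the kettle standing upright in the middle of the board at (695,145), with the bail up. The knobs and other things are in place, and the gripper is clear.

```bash
python3 -c "
from workcell import workorder
print(workorder.job_done())"
```

```text
the job is handed in; nothing more can be done
None
```

I turned knob 3 to its off stop, then lifted the kettle and set it down upright in the middle of the chopping board; the job was handed in at about 22 s, and the last pictures show nothing else disturbed.

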